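True a frame corner with a square

TASK

Take the aluminium square from its tray by its upright grip, press its two outer edges snugly into the inside of the steel frame corner until the pinned bar has been swung true and both edges bear flush with no gaps, and hold it pressed there for a good second, gently but firmly enough to feel it bear on both bars (about 10 N each, never over 25 N). Then lay the square flat back in the middle of its tray with the bar left square; touch the bars only with the square and leave the other things on the bench alone.

Things in the scene. Friction and masses are not known exactly. Their poses are not given: they have to be found in the camera images.
- square_grip (a point): Centre of the upright slab grip on the square: slab 50 mm long, 16 mm thick, top 56 mm above the square's underside; this point is 40 mm above it and near the centre of mass. Axes: z up; the heel (outer corner of the L) is 36 mm along +x and 36 mm along +y from here. The slab's length runs along the diagonal between +x and +y; it is gripped across, 16 mm.
- square: The loose square, a flat L of plain aluminium, about 0.35 kg (0.25 to 0.46): two legs 110 mm long outside, 24 mm wide, 16 mm thick. Origin on its underside at the middle of the L's outline, 55 mm in -x and in -y from the heel. One outer edge looks to +x, the other to +y; each runs 110 mm back from the heel.
- square_heel (a point): The square's heel (outer right-angled corner), half-way up its 16 mm thickness.
- rail: The frame corner's fixed bar, 30 x 30 mm steel box section on the bench, in a red clamp 50 mm high at its back; runs 135 mm along -y. Origin: the nominal inside corner, bench height. Its inner face looks to -x and lies at x = 0, but only within 4 mm: it was set by eye and must be felt for; it does not give. Inside of the corner: x < 0, y < 0; the square seats with its x, y axes along these.
- pivot: The dark block outside the corner with a bolted strap on top (bolt heads 41 mm high), which carries the pinned bar. Origin and axes as the fixed bar's. The pinned bar's inner face, when square, lies at y = 0, but only within 4 mm, so that must be felt for too.
- stile (a joint): Angle (rad) of the pinned bar, 30 x 30 mm, reaching from 5 to 140 mm along -x from the corner. At 0 it is square to the fixed bar. Negative: free end swung in to -y; it starts 0.06 to 0.13 in. Its upright pin is 12 mm along -x from the corner, 15 mm behind its inner face; stiff friction, 0.2 N m (2 N at the free end); it stays where left. The oiled faces slide easily (friction 0.2).
- tray_in (a point): Centre of the floor of the square's fixed shallow wooden tray, 160 x 160 mm, rim 12 mm high and 4 mm thick, floor top 4 mm above the bench. Axes along its sides. The square lies in it with its own axes within 0.12 rad of the tray's.
Things that resemble listed ones, but are neither listed nor needed, are in the scene too. Leave any brown or green look-alike of the rail alone.

How it is judged:
By the outcome, as a careful person would: the job done as asked, in the order asked, and still so for the second after the job is handed in, with the robot touching nothing.
It also fails if it takes over 72 s, if anything falls off the work surface, if the arm or the gripper's body presses on something with over 40 N, if the wrist force passes 120 N, or if a joint passes its speed limit or range.

ROBOT

A 6-joint arm with a two-finger parallel gripper is mounted at the origin on the work surface. World frame = base frame: x ahead of the robot, y to its left, z up, the work surface at z = 0. Lengths are in m, angles in degrees, forces in N, time in s.
With the tool pointing down it reaches from about 0.375 to 0.9 m from the base axis. Payload 3.1 kg.
Tool frame: the origin (TCP) lies at the very end of the fingers, on their centre line; the grasp point (between the pads) lies 19 mm behind it; z points along the fingers, y is the line along which they close (so a half turn about z gives the same grasp; the last joint's range is limited). The gripper opens to 87 mm and grips with 3 to 60 N. Pads are 19 mm wide; open, the fingers measure 117 mm over their backs; the gripper's body (75 mm by 190 mm) begins 51 mm behind the grasp point.
Start: joints at [64.2, 30.224, 82.088, -0, 67.689, -10.227], TCP at [0.168, 0.602, 0.197] pointing down, gripper open.
Joint ranges: [-176.69, 176.69], [-43.24, 126.21], [12.49, 139.97], [-82, 262], [0, 151.66], [-163.58, 163.58]. Speed limits (degrees/s): [159.86, 159.86, 180, 180, 180, 180].

INTERFACE

Orientations are given as a 3x3 rotation matrix whose columns are the frame's x, y, z axes.
In Python, from rig import bot gives the robot as it stands.
- The arm moves only by the tool move_arm, never from a script. Its argument "increments" is a list of rows, each an object with "xyz": the shift along the tool's x, y, z in mm, a list of three; "roll": the turn about the tool's z in rad; "grip": the opening in per cent of the stroke, from 0 (shut) to 100 (fully open). A call has 1 to 5 rows; each row shifts and turns the commanded pose from where the row before left it, along the tool's axes as they then stand; what a row does not reach is not made up. A row lasts 1/12 s, in which the tool goes at most 41.7 mm and 7.16 degrees, less where a joint would pass 70% of its speed; a pose out of reach is approached as far as the arm can. A call is refused whole if a number of a shift passes 41.7 or a number of a turn 0.125, either way. A call with a gripper value outside its range is refused whole. The fingers move at their own pace and stop on an object; the grip force is fixed at half the most. Time passes only in rows, so rows that do not move let the fingers close. It gives the time, the measured TCP pose, the force, the opening and the grip force at its end, in the units of the state.
- bot.read_state(): the state, without advancing time (a new reading comes with each control period).
- bot.capture(name): name is "side" or "top" or "wrist"; returns (picture, depth): 480x640x3 uint8, red, green, blue; 480x640 float32, m along the optical axis (not along the pixel's ray), 0 where there is no reading.
- bot.camera_model(name): a dict with "intrinsics" (3x3 intrinsics, pixels), "rvec" (rotation vector, rad) and "tvec" (3), from world to camera coordinates, as OpenCV has them; the wrist camera has in their place "tool_from_camera" (4x4, takes a point from camera to tool coordinates, whose origin is the TCP and whose axes are the flange's). Camera axes: x right, y down, z forward; pixel columns grow to the right and rows downward; lengths in m; the calibration is good to about 2 mm. A picture is of the moment at which its call begins: read the wrist's pose just before it. camera_model takes no time and is no camera call.
- bot.hand_in(): hands the job in; it is judged then, once.
Trained networks look in the newest picture that a camera, given by its name, has taken for a name from the list of things; names that differ only in an ending like _2 or _b are one class to them, and where a whole thing is asked for, a point or a joint stands for the part that bears it (a point fixed in the world has none). Each returns a list of dicts, best first, with "conf" (0 to 1); they miss things now and then, are a little off and sometimes report something else, mostly with a low value. They report only what shows in the picture. A call takes as long as a camera call. They do not tell look-alikes from the thing itself.
- bot.spot_in(label, camera): "at" ([x, y, z] in m, in the coordinates of the camera as it stood for that picture, good to about 4 mm: the middle of the surface that is visible of it).
- bot.trace(label, camera): "mask" (480x640 bool, what is visible of it).
The state is a dict: "time_s": time; "joint_positions": joint angles; "qvel": joint speeds; "tau": joint torques, N m; "position": TCP position; "tcp_rot": TCP orientation; "force": force on the tool from outside, world axes, zero at the start; "moment": the same for the moment, N m; "opening": opening from 0.0 (shut) to 1.0 (fully open); "grasp_force": force on a finger pad.
Only numpy, scipy, OpenCV 4.12 (cv2) and the standard library are available. Lean on these libraries where they do the work, as an engineer would, in place of code of your own. Each camera call takes 0.05 s, during which the arm holds its last target. There are 200 camera calls.

## Working session

There is one attempt and no reset: what is moved stays moved. The work goes in short steps, Python scripts to look and compute and a tool call to move; the robot and the scene stay as the last step left them, time stands still between calls to the robot, and variables do not carry over. Pictures are saved under pics/ and viewed, at most 10 in all, crops included, and the job is handed in when it is done.

Besides the shell and the picture viewer there is one more tool, called after "Emit:" as name([rows], argument=value, ...), one row to a line, values as JSON. move_arm: Moves the arm, as the interface text tells. Its arguments: {"type":"object","properties":{"increments":{"type":"array"}},"required":["increments"]}

```bash
ls; mkdir -p pics
cat > h.py <<'E'
import numpy as np, cv2
from rig import bot
def cam2world(name, st=None):
    m=bot.camera_model(name); K=np.array(m["intrinsics"])
    if name=="wrist":
        T=np.eye(4);T[:3,:3]=np.array(st["tcp_rot"]);T[:3,3]=st["position"]
        return K,T@np.array(m["tool_from_camera"])
    T=np.eye(4);T[:3,:3]=cv2.Rodrigues(np.array(m["rvec"],float))[0];T[:3,3]=np.ravel(m["tvec"])
    return K,np.linalg.inv(T)
def cloud(depth,K,T):
    v,u=np.mgrid[:480,:640]; d=depth
    P=np.stack([(u-K[0,2])/K[0,0]*d,(v-K[1,2])/K[1,1]*d,d],-1)
    W=P@T[:3,:3].T+T[:3,3]; W[d<=0]=np.nan
    return W
E
python3 - <<'E'
from h import *
st=bot.read_state(); print(st)
for n in ["top","side"]:
    im,d=bot.capture(n); cv2.imwrite(f"pics/{n}0.png",im[:,:,::-1]); K,T=cam2world(n)
    np.savez(f"{n}0.npz",im=im,d=d,W=cloud(d,K,T))
    for l in ["square","square_grip","rail","pivot","stile","tray_in"]:
        try:
            print(n,l,[(round(r["conf"],2),(T[:3,:3]@np.array(r["at"])+T[:3,3]).round(3).tolist(), (K@np.array(r["at"])/r["at"][2])[:2].round().tolist()) for r in bot.spot_in(l,n)])
        except Exception as e: print(n,l,e)
E
```

```text
pics
{'time_s': 0.0, 'joint_positions': array([ 6.42010124e+01,  3.02800505e+01,  8.21561504e+01, -4.45863186e-05,
        6.76876159e+01, -1.02263113e+01]), 'qvel': array([-0.03629291, -0.01929386,  0.01583282,  0.04059354,  0.06478332,
       -0.01241917]), 'tau': array([ 9.95518967e-04, -4.40037167e+01, -1.76589149e+01,  6.33549783e-02,
        5.83472766e-02, -1.29342466e-04]), 'position': array([0.16740507, 0.60135533, 0.19586136]), 'tcp_rot': array([[-9.63290602e-01,  2.68459184e-01, -9.39856273e-04],
       [ 2.68460556e-01,  9.63288712e-01, -1.94592791e-03],
       [ 3.82950721e-04, -2.12680840e-03, -9.99997665e-01]]), 'force': array([ 0.43528197,  0.19130054, -0.77335099]), 'moment': array([ 0.00476849, -0.03193378,  0.01085567]), 'grasp_force': 0.0, 'opening': 1.0028335634318621}
top square [(0.96, [0.575, -0.24, 0.017], [494.0, 225.0])]
top square_grip [(0.72, [0.571, -0.237, 0.02], [494.0, 227.0])]
top rail [(0.83, [0.563, 0.161, 0.03], [356.0, 228.0]), (0.76, [0.375, 0.657, 0.031], [180.0, 292.0]), (0.72, [0.335, 0.323, 0.03], [299.0, 307.0])]
top pivot [(0.73, [0.553, 0.28, 0.031], [315.0, 231.0]), (0.58, [0.558, 0.162, 0.032], [356.0, 229.0])]
top stile [(0.61, [0.51, 0.287, 0.031], [313.0, 245.0])]
top tray_in [(0.62, [0.545, -0.25, 0.004], [497.0, 236.0])]
side square [(0.85, [0.569, -0.253, 0.017], [467.0, 398.0])]
side square_grip [(0.86, [0.574, -0.252, 0.022], [468.0, 395.0])]
side rail [(0.78, [0.374, 0.63, 0.025], [222.0, 190.0]), (0.61, [0.342, 0.288, 0.028], [257.0, 265.0]), (0.6, [0.567, 0.137, 0.028], [361.0, 270.0])]
side pivot [(0.8, [0.541, 0.274, 0.031], [326.0, 240.0])]
side stile [(0.57, [0.512, 0.28, 0.027], [316.0, 243.0])]
side tray_in [(0.75, [0.544, -0.254, 0.005], [456.0, 407.0])]
```

View pics/top0.png

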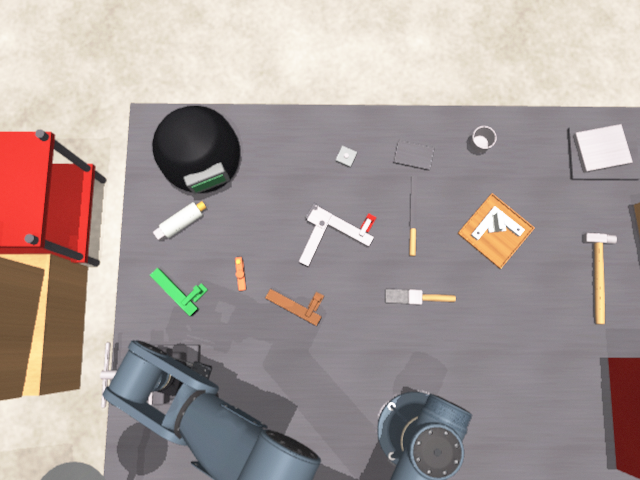

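Run:
```python
from h import *
im=cv2.imread("pics/top0.png")
a=cv2.resize(im[180:320,270:410],None,fx=4,fy=4,interpolation=cv2.INTER_CUBIC)
cv2.imwrite("pics/crop0.png",a)
```

```text
(no output)
```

View pics/crop0.png

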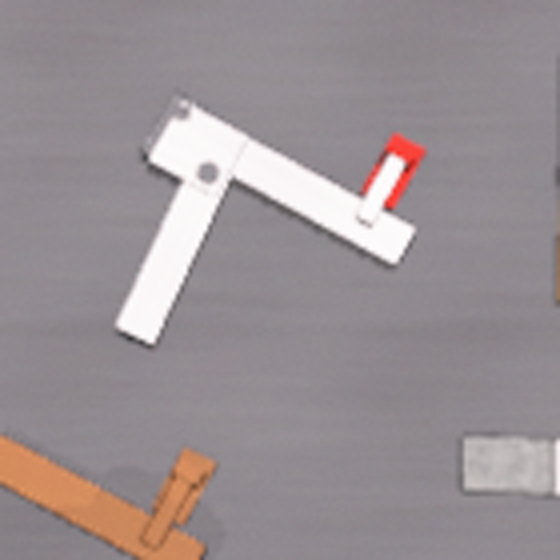

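The frame with the red clamp is the white-grey pair of bars: the fixed bar at px (342,225), the pinned bar at px (312,243) and the pivot at px (318,216). Look-alikes are the brown bar at (295,307) and the green bar at (178,292). Only the white-grey one has a red clamp, a strap and a pinned bar, and the crop confirms this. The square is in its tray at (497,225).

Run:
```python
from h import *
m=bot.camera_model("wrist"); print(np.round(m["tool_from_camera"],3), np.round(m["intrinsics"],0))
z=np.load("top0.npz");W=z["W"]; 
for l in ["rail","stile","square","tray_in"]:
    for r in bot.trace(l,"top")[:3]:
        P=W[r["mask"]];P=P[np.isfinite(P[:,0])]
        print(l,round(r["conf"],2),cv2.minAreaRect((P[:,:2]*1000).astype(np.float32)),P[:,2].max().round(3))
```

```text
[[ 0.001 -0.96  -0.279  0.077]
 [ 1.     0.001  0.001  0.   ]
 [-0.001 -0.279  0.96  -0.188]
 [ 0.     0.     0.     1.   ]] [[389.   0. 317.]
 [  0. 389. 234.]
 [  0.   0.   1.]]
rail 0.81 ((342.9463195800781, 340.5877380371094), (161.36410522460938, 90.28208923339844), 80.87831115722656) 0.054
rail 0.81 ((380.9096374511719, 680.1859741210938), (174.3498077392578, 95.0224380493164), 66.91891479492188) 0.059
rail 0.68 ((579.86669921875, 165.61996459960938), (136.51124572753906, 88.70581817626953), 62.31272888183594) 0.06
stile 0.66 ((513.5693969726562, 290.7966003417969), (39.42893981933594, 124.140625), 66.11700439453125) 0.039
square 0.57 ((558.769287109375, -250.41912841796875), (109.68672180175781, 120.18557739257812), 49.507686614990234) 0.07
tray_in 0.63 ((562.3104248046875, -250.36093139648438), (167.13433837890625, 170.53550720214844), 48.96393585205078) 0.061
```

Emit:
move_arm([
  {"xyz":[-34,-22.5,0],"roll":0,"grip":100},
  {"xyz":[-34,-22.5,0],"roll":0,"grip":100},
  {"xyz":[-34,-22.5,0],"roll":0,"grip":100},
  {"xyz":[-34,-22.5,0],"roll":0,"grip":100},
  {"xyz":[-34,-22.5,0],"roll":0,"grip":100},
])

```text
time_s: 1.32
position: [0.3022, 0.4467, 0.197]
tcp_rot: [[-0.964, 0.268, 0.0], [0.268, 0.964, 0.0], [-0.0, 0.0, -1.0]]
force: [-0.1, 0.8, 0.7]
opening: 0.999
grasp_force: 0.0
```

Emit:
move_arm([
  {"xyz":[-34,-22.5,0],"roll":0,"grip":100},
  {"xyz":[-34,-22.5,0],"roll":0,"grip":100},
  {"xyz":[-34,-22.5,0],"roll":0,"grip":100},
  {"xyz":[-34,-22.5,0],"roll":0,"grip":100},
  {"xyz":[-34,-22.5,0],"roll":0,"grip":100},
])

```text
time_s: 1.73
position: [0.436, 0.2924, 0.1971]
tcp_rot: [[-0.963, 0.268, 0.001], [0.268, 0.963, 0.0], [-0.0, 0.0, -1.0]]
force: [0.5, 0.8, 0.8]
opening: 1.001
grasp_force: 0.0
```

Emit:
move_arm([
  {"xyz":[-34,-22.5,0],"roll":0,"grip":100},
  {"xyz":[-34,-22.5,0],"roll":0,"grip":100},
  {"xyz":[0,0,0],"roll":0,"grip":100},
  {"xyz":[0,0,0],"roll":0,"grip":100},
])

```text
time_s: 2.07
position: [0.49, 0.2307, 0.1969]
tcp_rot: [[-0.962, 0.273, 0.0], [0.273, 0.962, 0.0], [-0.0, 0.0, -1.0]]
force: [-0.3, 0.5, -0.5]
opening: 0.999
grasp_force: 0.0
```

Run:
```python
from h import *
st=bot.read_state(); print(st["time_s"],st["position"],st["qvel"].round(1)); K,T=cam2world("wrist",st)
im,d=bot.capture("wrist"); cv2.imwrite("pics/w1.png",im[:,:,::-1]); W=cloud(d,K,T); 
ms={l:bot.trace(l,"wrist") for l in ["rail","stile","pivot"]}
np.savez("w1.npz",im=im,d=d,W=W,**{l:np.array([r["mask"] for r in ms[l]]) for l in ms})
for l in ms:
    for r in ms[l]:
        P=W[r["mask"]];P=P[np.isfinite(P[:,0])]
        v,u=np.nonzero(r["mask"])
        print(l,round(r["conf"],2),u.mean(),v.mean(),cv2.minAreaRect((P[:,:2]*1000).astype(np.float32)),P[:,2].max().round(3))
```

```text
2.0667 [0.48995735 0.23065852 0.19687716] [ 3.5 -0.7  2.3  0.8  0.8  0.4]
rail 0.66 393.5115471436013 21.516930022573362 ((368.7967834472656, 334.8089599609375), (152.37744140625, 58.67100524902344), 71.4630355834961) 0.053
rail 0.57 280.31704817218997 281.4287666552784 ((556.61376953125, 166.64663696289062), (136.00360107421875, 123.83131408691406), 26.35906410217285) 0.224
stile 0.8 380.79711375212224 207.9136247877759 ((520.3530883789062, 289.4415588378906), (38.613037109375, 136.26498413085938), 65.97811126708984) 0.035
pivot 0.91 381.82159499400876 240.80548528824391 ((546.2493286132812, 291.45257568359375), (68.79051208496094, 183.32321166992188), 68.62261199951172) 0.224
```

View pics/w1.png

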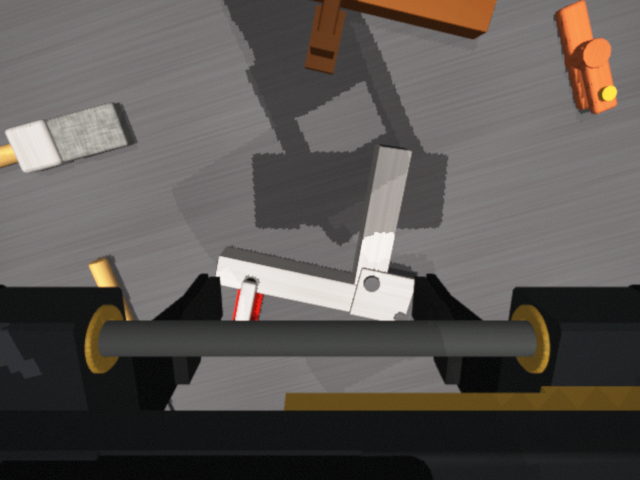

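The wrist view shows the fixed bar's inner face along (225,262)–(355,280), its clamp at (250,290), the strap and bolt at (372,285), and the pinned bar running up to (395,150). I'll fit the faces from depth.

```bash
cat > fit.py <<'E'
from h import *
z=np.load("w1.npz");W=z["W"]; v,u=np.mgrid[:480,:640]
def line(P):
    vx,vy,x,y=cv2.fitLine((P[:,:2]*1000).astype(np.float32),cv2.DIST_HUBER,0,.01,.01).ravel()
    n=np.array([-vy,vx]); r=(P[:,:2]*1000-[x,y])@n
    return np.array([x,y]),np.array([vx,vy]),n,r.std()
def go(name,roi):
    R=roi&np.isfinite(W[...,0])
    top=R&(W[...,2]>.025)&(W[...,2]<.036); P=W[top]
    print(name,"top n",len(P),"z",np.median(P[:,2]).round(4),cv2.minAreaRect((P[:,:2]*1000).astype(np.float32)))
    f=R&(W[...,2]>.007)&(W[...,2]<.023); Q=W[f]
    for _ in range(3):
        c,t,n,s=line(Q); k=abs((Q[:,:2]*1000-c)@n)<4
        Q=Q[k]
    print(name,"face n",len(Q),"c",c,"yaw",np.degrees(np.arctan2(t[1],t[0])),"sd",s)
    return c,t
rail=(u>222)&(u<350)&(v>240)&(v<300)
stile=(u>345)&(u<412)&(v>150)&(v<262)
a,ta=go("rail",rail); b,tb=go("stile",stile)
A=np.stack([ta,-tb],1); s=np.linalg.solve(A,b-a); print("corner of faces",a+s[0]*ta)
E
python3 fit.py
```

```text
rail top n 3380 z 0.0304 ((556.0057373046875, 180.222900390625), (130.87989807128906, 30.786008834838867), 61.3910026550293)
rail face n 731 c [541.37823 183.82858] yaw 61.268616 sd 0.28337324542888476
stile top n 3679 z 0.0304 ((508.7592468261719, 290.3381652832031), (30.347793579101562, 110.21634674072266), 66.15853118896484)
stile face n 286 c [505.18576 275.6747 ] yaw -23.880299 sd 0.11659657679911709
corner of faces [574.8261  244.84302]
```

Emit:
move_arm([
  {"xyz":[-19.6,-35.7,0],"roll":0,"grip":100},
  {"xyz":[-19.6,-35.7,0],"roll":0,"grip":100},
  {"xyz":[-19.6,-35.7,0],"roll":0,"grip":100},
  {"xyz":[-19.6,-35.7,0],"roll":0,"grip":100},
  {"xyz":[-19.6,-35.7,0],"roll":0,"grip":100},
])

```text
time_s: 2.68
position: [0.5343, 0.0345, 0.1971]
tcp_rot: [[-0.964, 0.265, 0.0], [0.265, 0.964, 0.0], [0.0, 0.0, -1.0]]
force: [0.8, 0.2, -0.2]
opening: 1.001
grasp_force: 0.0
```

Emit:
move_arm([
  {"xyz":[-19.6,-35.7,0],"roll":0,"grip":100},
  {"xyz":[-19.6,-35.7,0],"roll":0,"grip":100},
  {"xyz":[-19.6,-35.7,0],"roll":0,"grip":100},
  {"xyz":[-19.6,-35.7,0],"roll":0,"grip":100},
  {"xyz":[-19.6,-35.7,0],"roll":0,"grip":100},
])

```text
time_s: 3.1
position: [0.5814, -0.1639, 0.197]
tcp_rot: [[-0.964, 0.266, -0.0], [0.266, 0.964, 0.0], [0.0, 0.0, -1.0]]
force: [0.2, -0.1, 0.0]
opening: 1.002
grasp_force: 0.0
```

Emit:
move_arm([
  {"xyz":[-19.6,-35.7,0],"roll":0,"grip":100},
  {"xyz":[-19.6,-35.7,0],"roll":0,"grip":100},
  {"xyz":[0,0,0],"roll":-0.115,"grip":100},
  {"xyz":[0,0,0],"roll":-0.115,"grip":100},
  {"xyz":[0,0,0],"roll":-0.115,"grip":100},
])

```text
time_s: 3.52
position: [0.6, -0.2423, 0.1964]
tcp_rot: [[-0.997, -0.08, -0.001], [-0.08, 0.997, 0.001], [0.001, 0.001, -1.0]]
force: [0.2, -0.1, 0.5]
opening: 1.003
grasp_force: 0.0
```

Emit:
move_arm([
  {"xyz":[0,0,0],"roll":0,"grip":100},
  {"xyz":[0,0,0],"roll":0,"grip":100},
])

```text
time_s: 3.68
position: [0.6001, -0.2416, 0.1968]
tcp_rot: [[-0.997, -0.072, -0.0], [-0.072, 0.997, 0.0], [0.0, 0.0, -1.0]]
force: [0.2, -0.5, 0.3]
opening: 0.996
grasp_force: 0.0
```

Run:
```python
from h import *
st=bot.read_state(); print(st["time_s"],st["position"],st["qvel"].round(1),st["joint_positions"].round(0)); K,T=cam2world("wrist",st)
im,d=bot.capture("wrist"); cv2.imwrite("pics/w2.png",im[:,:,::-1]); W=cloud(d,K,T); 
np.savez("w2.npz",im=im,d=d,W=W)
for l in ["square","square_grip","tray_in"]:
    for r in bot.trace(l,"wrist"):
        P=W[r["mask"]];P=P[np.isfinite(P[:,0])]
        v,u=np.nonzero(r["mask"])
        print(l,round(r["conf"],2),u.mean(),v.mean(),cv2.minAreaRect((P[:,:2]*1000).astype(np.float32)),P[:,2].max().round(3))
# slab top
S=np.isfinite(W[...,0])&(W[...,2]>.05)&(W[...,2]<.068)&(np.hypot(W[...,0]-.57,W[...,1]+.245)<.06)
P=W[S]; print("slab top",len(P),np.median(P[:,2]),cv2.minAreaRect((P[:,:2]*1000).astype(np.float32)))
S=np.isfinite(W[...,0])&(W[...,2]>.0165)&(W[...,2]<.024)&(np.hypot(W[...,0]-.565,W[...,1]+.25)<.1)
P=W[S]; print("L top",len(P),np.median(P[:,2]),cv2.minAreaRect((P[:,:2]*1000).astype(np.float32)))
```

```text
3.6833 [ 0.60006976 -0.24164084  0.19678061] [-0.2 -0.1 -0.1 -0.1 -0.1  0.4] [ -32.   32.   79.    0.   69. -126.]
square 0.84 311.15843825152075 181.28264252369502 ((558.0130615234375, -248.51268005371094), (112.59246063232422, 113.69319152832031), 49.199790954589844) 0.063
square_grip 0.88 311.3244821354094 181.13749478659807 ((557.06884765625, -252.35577392578125), (116.67220306396484, 113.79523468017578), 53.24996566772461) 0.063
tray_in 0.57 313.6813191903284 148.33980267728936 ((563.8945922851562, -247.265869140625), (166.0321044921875, 166.36492919921875), 49.08115005493164) 0.022
slab top 1104 0.060316276422192755 ((582.209228515625, -247.66624450683594), (49.65194320678711, 15.984822273254395), 4.340574741363525)
L top 4905 0.02041188744566408 ((555.9832763671875, -250.05409240722656), (110.16703796386719, 110.13693237304688), 50.572635650634766)
```

View pics/w2.png

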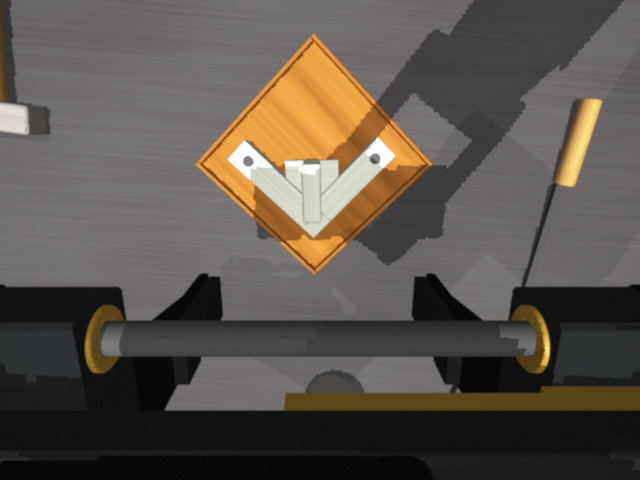

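The picture shows the square as a V, with its heel at (313,235) and its slab grip at (311,190), inside the orange tray spanning (197–432, 35–272). The slab centre is at about (582.4, −247.6) mm with its diagonal at about 5°. Tray centre is (563.9, −247.3) at 49.1°.

Emit:
move_arm([
  {"xyz":[18.1,-4.7,0],"roll":-0.02,"grip":100},
  {"xyz":[0,0,35],"roll":0,"grip":100},
  {"xyz":[0,0,35],"roll":0,"grip":100},
  {"xyz":[0,0,35],"roll":0,"grip":100},
  {"xyz":[0,0,30],"roll":0,"grip":100},
])

```text
time_s: 4.3
position: [0.5817, -0.2489, 0.0603]
tcp_rot: [[-0.996, -0.092, -0.0], [-0.092, 0.996, 0.0], [0.0, 0.0, -1.0]]
force: [-0.0, -0.0, -0.9]
opening: 0.999
grasp_force: 0.0
```

Emit:
move_arm([
  {"xyz":[0,0,20],"roll":0,"grip":100},
  {"xyz":[0,0,14],"roll":0,"grip":100},
  {"xyz":[0,0,0],"roll":0,"grip":100},
])

```text
time_s: 4.55
position: [0.5798, -0.2477, 0.0243]
tcp_rot: [[-0.996, -0.092, -0.006], [-0.092, 0.996, 0.004], [0.005, 0.004, -1.0]]
force: [0.2, 0.6, 0.7]
opening: 0.999
grasp_force: 0.0
```

Emit:
move_arm([
  {"xyz":[0,0,0],"roll":0,"grip":0},
  {"xyz":[0,0,0],"roll":0,"grip":0},
  {"xyz":[0,0,0],"roll":0,"grip":0},
  {"xyz":[0,0,0],"roll":0,"grip":0},
  {"xyz":[0,0,0],"roll":0,"grip":0},
])

```text
time_s: 4.97
position: [0.5828, -0.2498, 0.0291]
tcp_rot: [[-0.996, -0.093, 0.002], [-0.093, 0.996, -0.001], [-0.002, -0.001, -1.0]]
force: [0.5, -0.4, -0.2]
opening: 0.708
grasp_force: 0.0
```

Emit:
move_arm([
  {"xyz":[0,0,0],"roll":0,"grip":0},
  {"xyz":[0,0,0],"roll":0,"grip":0},
  {"xyz":[0,0,0],"roll":0,"grip":0},
  {"xyz":[0,0,0],"roll":0,"grip":0},
  {"xyz":[0,0,0],"roll":0,"grip":0},
])

```text
time_s: 5.38
position: [0.5821, -0.2494, 0.0278]
tcp_rot: [[-0.996, -0.093, -0.0], [-0.093, 0.996, 0.0], [0.0, 0.0, -1.0]]
force: [-0.0, -0.2, -0.2]
opening: 0.326
grasp_force: 0.0
```

Emit:
move_arm([
  {"xyz":[0,1.5,0],"roll":0,"grip":0},
  {"xyz":[0,0,0],"roll":0,"grip":0},
  {"xyz":[0,0,0],"roll":0,"grip":0},
  {"xyz":[0,0,0],"roll":0,"grip":0},
  {"xyz":[0,0,0],"roll":0,"grip":0},
])

```text
time_s: 5.8
position: [0.5819, -0.2476, 0.0277]
tcp_rot: [[-0.996, -0.093, -0.0], [-0.093, 0.996, 0.0], [0.0, 0.001, -1.0]]
force: [0.5, 0.1, 0.5]
opening: 0.179
grasp_force: 30.0
```

Emit:
move_arm([
  {"xyz":[0,0,0],"roll":0,"grip":0},
  {"xyz":[0,0,0],"roll":0,"grip":0},
  {"xyz":[0,0,0],"roll":0,"grip":0},
])

```text
time_s: 6.05
position: [0.5819, -0.2478, 0.0278]
tcp_rot: [[-0.996, -0.093, -0.0], [-0.093, 0.996, 0.0], [0.0, 0.0, -1.0]]
force: [0.1, 0.5, -1.1]
opening: 0.175
grasp_force: 30.0
```

Emit:
move_arm([
  {"xyz":[0,0,-8],"roll":0,"grip":0},
  {"xyz":[0,0,-16],"roll":0,"grip":0},
  {"xyz":[0,0,-22],"roll":0,"grip":0},
  {"xyz":[0,0,-22],"roll":0,"grip":0},
  {"xyz":[0,0,-12],"roll":0,"grip":0},
])

```text
time_s: 6.47
position: [0.583, -0.2488, 0.1104]
tcp_rot: [[-0.996, -0.093, 0.003], [-0.093, 0.996, -0.002], [-0.003, -0.002, -1.0]]
force: [1.0, -0.1, -3.0]
opening: 0.178
grasp_force: 30.0
```

Emit:
move_arm([
  {"xyz":[2,12,0],"roll":0,"grip":0},
  {"xyz":[2,22,0],"roll":0,"grip":0},
  {"xyz":[2,33,0],"roll":0,"grip":0},
  {"xyz":[2,33,0],"roll":0,"grip":0},
  {"xyz":[2,33,0],"roll":0,"grip":0},
])

```text
time_s: 6.88
position: [0.5575, -0.1141, 0.1066]
tcp_rot: [[-0.996, -0.092, -0.003], [-0.092, 0.996, 0.002], [0.003, 0.002, -1.0]]
force: [1.0, 0.6, -3.6]
opening: 0.177
grasp_force: 30.0
```

Emit:
move_arm([
  {"xyz":[2,33,0],"roll":0,"grip":0},
  {"xyz":[2,33,0],"roll":0,"grip":0},
  {"xyz":[2,33,0],"roll":0,"grip":0},
  {"xyz":[2,33,0],"roll":0,"grip":0},
  {"xyz":[2,33,0],"roll":0,"grip":0},
])

```text
time_s: 7.3
position: [0.532, 0.0492, 0.1068]
tcp_rot: [[-0.996, -0.093, -0.003], [-0.093, 0.996, 0.001], [0.003, 0.001, -1.0]]
force: [1.0, 0.9, -4.1]
opening: 0.176
grasp_force: 30.0
```

Emit:
move_arm([
  {"xyz":[2,33,0],"roll":0,"grip":0},
  {"xyz":[2,33,0],"roll":0,"grip":0},
  {"xyz":[2,33,0],"roll":0,"grip":0},
  {"xyz":[2,33,0],"roll":0,"grip":0},
  {"xyz":[2,22,0],"roll":0,"grip":0},
])

```text
time_s: 7.72
position: [0.5073, 0.2024, 0.1068]
tcp_rot: [[-0.996, -0.095, -0.003], [-0.095, 0.996, 0.001], [0.003, 0.001, -1.0]]
force: [-0.2, -0.9, -3.8]
opening: 0.181
grasp_force: 30.0
```

Emit:
move_arm([
  {"xyz":[1,15,0],"roll":0,"grip":0},
  {"xyz":[0,0,0],"roll":-0.096,"grip":0},
  {"xyz":[0,0,0],"roll":-0.096,"grip":0},
  {"xyz":[0,0,0],"roll":0,"grip":0},
  {"xyz":[0,0,0],"roll":0,"grip":0},
])

```text
time_s: 8.13
position: [0.5061, 0.2144, 0.107]
tcp_rot: [[-0.96, -0.279, -0.002], [-0.279, 0.96, -0.0], [0.002, 0.0, -1.0]]
force: [0.1, 0.2, -2.5]
opening: 0.182
grasp_force: 30.0
```

Run:
```python
from h import *
st=bot.read_state(); print(st["time_s"],st["position"],st["force"],st["moment"],st["opening"],st["tcp_rot"][:2,0],st["joint_positions"].round(0)); K,T=cam2world("wrist",st)
im,d=bot.capture("wrist"); cv2.imwrite("pics/w3.png",im[:,:,::-1]); np.savez("w3.npz",im=im,d=d,W=cloud(d,K,T))
```

```text
8.1333 [0.50613433 0.21438933 0.10697789] [ 0.12929757  0.23081658 -2.45996461] [ 0.02375657  0.06883746 -0.04563728] 0.18193077570239216 [-0.96017088 -0.27940363] [ 11.  32.  98.   0.  51. -95.]
```

View pics/w3.png

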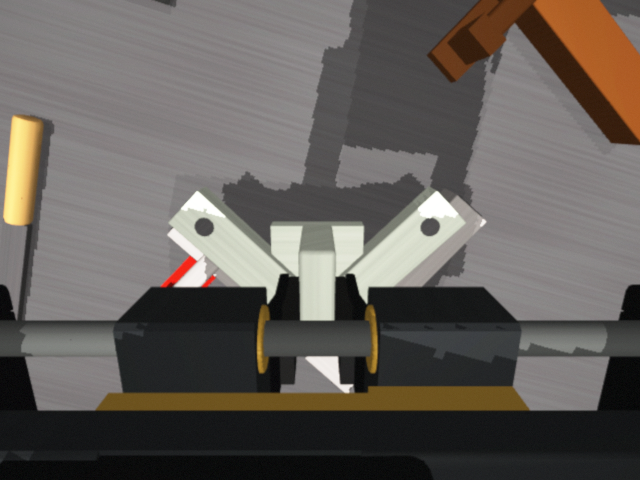

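Run:
```python
from h import *
W=np.load("w3.npz")["W"]; v,u=np.mgrid[:480,:640]
for n,r in (("left",(u<268)&(v<285)),("right",(u>372)&(v<285))):
    S=r&np.isfinite(W[...,0])&(W[...,2]>.094)&(W[...,2]<.104); P=W[S]
    print(n,len(P),np.median(P[:,2]).round(4),cv2.minAreaRect((P[:,:2]*1000).astype(np.float32)))
C=np.array([.5743,.2440]);a=np.radians(-28.7);R=np.array([[np.cos(a),-np.sin(a)],[np.sin(a),np.cos(a)]])
st=bot.read_state();print("grip in rail frame mm",(st["position"][:2]-C)@R*1000, "tool xyaw",np.degrees(np.arctan2(*st["tcp_rot"][1::-1,0])))
```

```text
left 4826 0.0997 ((506.6602478027344, 165.0473175048828), (60.540870666503906, 24.901479721069336), 61.245521545410156)
right 4547 0.0998 ((478.6763000488281, 257.4573974609375), (24.97449493408203, 57.663875579833984), 61.319244384765625)
grip in rail frame mm [-45.1434134  -58.67943249] tool xyaw -163.78687468819405
```

Emit:
move_arm([
  {"xyz":[0,0,8],"roll":0,"grip":0},
  {"xyz":[0,0,16],"roll":0,"grip":0},
  {"xyz":[0,0,20],"roll":0,"grip":0},
  {"xyz":[0,0,16],"roll":0,"grip":0},
  {"xyz":[0,0,10],"roll":0,"grip":0},
])

```text
time_s: 8.6
position: [0.5064, 0.2136, 0.0357]
tcp_rot: [[-0.96, -0.28, -0.003], [-0.28, 0.96, -0.001], [0.003, 0.0, -1.0]]
force: [0.3, 0.2, -3.9]
opening: 0.181
grasp_force: 30.0
```

Emit:
move_arm([
  {"xyz":[0,0,5],"roll":0,"grip":0},
  {"xyz":[0,0,3],"roll":0,"grip":0},
  {"xyz":[0,0,1],"roll":0,"grip":0},
  {"xyz":[0,0,0],"roll":0,"grip":0},
  {"xyz":[0,0,0],"roll":0,"grip":0},
])

```text
time_s: 9.02
position: [0.5084, 0.2143, 0.0295]
tcp_rot: [[-0.96, -0.281, 0.002], [-0.281, 0.96, 0.0], [-0.002, -0.0, -1.0]]
force: [-0.4, -0.1, -2.7]
opening: 0.178
grasp_force: 30.0
```

Emit:
move_arm([
  {"xyz":[-0.8,-0.8,0],"roll":0,"grip":0},
  {"xyz":[-0.8,-0.8,0],"roll":0,"grip":0},
  {"xyz":[-0.8,-0.8,0],"roll":0,"grip":0},
  {"xyz":[-0.8,-0.8,0],"roll":0,"grip":0},
  {"xyz":[-0.8,-0.8,0],"roll":0,"grip":0},
])

```text
time_s: 9.43
position: [0.5129, 0.2114, 0.029]
tcp_rot: [[-0.96, -0.281, 0.0], [-0.281, 0.96, 0.0], [-0.0, -0.0, -1.0]]
force: [-0.1, 0.4, -2.5]
opening: 0.18
grasp_force: 30.0
```

```bash
cat > s.py <<'E'
from h import *
C=np.array([.5743,.2440]);a=np.radians(-28.7);R=np.array([[np.cos(a),-np.sin(a)],[np.sin(a),np.cos(a)]])
st=bot.read_state();f=np.array(st["force"]);m=np.array(st["moment"])
print("t",round(st["time_s"],2),"heel rail mm",((st["position"][:2]-C)@R*1000+36).round(2),"z",(st["position"][2]*1000).round(1),"yaw",np.degrees(np.arctan2(*st["tcp_rot"][1::-1,0])).round(2),"F rail",(f[:2]@R).round(2),f[2].round(2),"M",m.round(3))
E
python3 s.py
```

```text
t 9.43 heel rail mm [ -2.22 -22.07] z 29.0 yaw -163.66 F rail [-0.23  0.3 ] -2.53 M [ 0.057 -0.014 -0.027]
```

Emit:
move_arm([
  {"xyz":[-0.3,-0.3,0],"roll":0,"grip":0},
  {"xyz":[-0.3,-0.3,0],"roll":0,"grip":0},
  {"xyz":[-0.3,-0.3,0],"roll":0,"grip":0},
  {"xyz":[-0.3,-0.3,0],"roll":0,"grip":0},
  {"xyz":[0,0,0],"roll":0,"grip":0},
])

```text
time_s: 9.85
position: [0.5142, 0.2106, 0.0288]
tcp_rot: [[-0.96, -0.281, 0.0], [-0.281, 0.96, -0.0], [0.0, -0.0, -1.0]]
force: [-0.1, -0.1, -3.7]
opening: 0.177
grasp_force: 30.0
```

```bash
python3 s.py
```

```text
t 9.85 heel rail mm [ -0.69 -22.16] z 28.8 yaw -163.66 F rail [-0.09 -0.12] -3.68 M [0.086 0.063 0.038]
```

Emit:
move_arm([
  {"xyz":[-0.3,-0.3,0],"roll":0,"grip":0},
  {"xyz":[-0.3,-0.3,0],"roll":0,"grip":0},
  {"xyz":[-0.3,-0.3,0],"roll":0,"grip":0},
  {"xyz":[0,0,0],"roll":0,"grip":0},
])

```text
time_s: 10.18
position: [0.5146, 0.2101, 0.0287]
tcp_rot: [[-0.96, -0.281, -0.001], [-0.281, 0.96, 0.0], [0.001, 0.0, -1.0]]
force: [-1.2, 0.2, -3.2]
opening: 0.18
grasp_force: 30.0
```

```bash
python3 s.py
```

```text
t 10.18 heel rail mm [ -0.08 -22.41] z 28.7 yaw -163.67 F rail [-1.14 -0.42] -3.19 M [ 0.241  0.295 -0.02 ]
```

Emit:
move_arm([
  {"xyz":[-0.3,-0.3,0],"roll":0,"grip":0},
  {"xyz":[-0.3,-0.3,0],"roll":0,"grip":0},
  {"xyz":[0,0,0],"roll":0,"grip":0},
  {"xyz":[0,0,0],"roll":0,"grip":0},
])

```text
time_s: 10.52
position: [0.5149, 0.2098, 0.0286]
tcp_rot: [[-0.96, -0.281, -0.002], [-0.281, 0.96, 0.0], [0.002, 0.001, -1.0]]
force: [-2.5, 1.8, -1.5]
opening: 0.175
grasp_force: 30.0
```

```bash
python3 s.py
```

```text
t 10.52 heel rail mm [  0.3  -22.57] z 28.6 yaw -163.67 F rail [-3.1   0.37] -1.51 M [ 0.479  0.629 -0.012]
```

Emit:
move_arm([
  {"xyz":[-0.8,0.8,0],"roll":0,"grip":0},
  {"xyz":[-0.8,0.8,0],"roll":0,"grip":0},
  {"xyz":[-0.8,0.8,0],"roll":0,"grip":0},
  {"xyz":[-0.8,0.8,0],"roll":0,"grip":0},
  {"xyz":[-0.8,0.8,0],"roll":0,"grip":0},
])

```text
time_s: 10.93
position: [0.5181, 0.2147, 0.0287]
tcp_rot: [[-0.96, -0.281, -0.001], [-0.281, 0.96, -0.0], [0.001, 0.0, -1.0]]
force: [-4.7, 1.0, -2.7]
opening: 0.176
grasp_force: 30.0
```

Emit:
move_arm([
  {"xyz":[-0.8,0.8,0],"roll":0,"grip":0},
  {"xyz":[-0.8,0.8,0],"roll":0,"grip":0},
  {"xyz":[-0.8,0.8,0],"roll":0,"grip":0},
  {"xyz":[-0.8,0.8,0],"roll":0,"grip":0},
  {"xyz":[-0.8,0.8,0],"roll":0,"grip":0},
])

```text
time_s: 11.35
position: [0.5215, 0.2197, 0.0288]
tcp_rot: [[-0.96, -0.281, -0.0], [-0.281, 0.96, 0.0], [0.0, 0.0, -1.0]]
force: [-4.1, 1.5, -3.0]
opening: 0.174
grasp_force: 30.0
```

```bash
python3 s.py
```

```text
t 11.35 heel rail mm [  1.35 -10.71] z 28.8 yaw -163.66 F rail [-4.26 -0.67] -2.96 M [0.293 0.92  0.04 ]
```

```bash
cat > p.py <<'E'
from h import *
import sys
exec(open("s.py").read().replace("from h import *",""))
K,T=cam2world("wrist",st); im,d=bot.capture("wrist"); cv2.imwrite(f"pics/{sys.argv[1]}.png",im[:,:,::-1]); W=cloud(d,K,T); np.savez(sys.argv[1]+".npz",W=W,im=im)
ok=np.isfinite(W[...,0]); X=((W[...,:2]-C)@R)*1000; Z=W[...,2]*1000
h=(st["position"][:2]-C)@R*1000+36; z0=st["position"][2]*1000-24
Q=X-h
def rep(n,S):
    P=np.c_[X[S],Z[S]]; A=np.c_[P[:,:2]-P[:,:2].mean(0),np.ones(len(P))]; g=np.linalg.lstsq(A,P[:,2],rcond=None)[0]
    r=cv2.minAreaRect(P[:,:2].astype(np.float32)); an=(r[2]+45)%90-45
    print(n,len(P),"z",g[2].round(2),"slope x,y",g[:2].round(3),"rect c",np.round(r[0],2),np.round(r[1],1),"ang",round(an,2))
top=ok&(abs(Z-z0-16)<5)
rep("leg along rail",top&(Q[...,0]>-23.5+1)&(Q[...,0]<1)&(Q[...,1]<-55)&(Q[...,1]>-113))
rep("leg along stile",top&(Q[...,1]>-23.5+1)&(Q[...,1]<1.)&(Q[...,0]<-55)&(Q[...,0]>-113))
rep("rail top",ok&(abs(Z-30.4)<2)&(X[...,0]>-5)&(X[...,0]<35)&(X[...,1]<-55)&(X[...,1]>-140))
rep("stile top",ok&(abs(Z-30.4)<2)&(X[...,1]>-15)&(X[...,1]<40)&(X[...,0]<-50)&(X[...,0]>-150))
E
python3 p.py w4
```

```text
t 11.35 heel rail mm [  1.35 -10.71] z 28.8 yaw -163.66 F rail [-4.26 -0.67] -2.96 M [0.293 0.92  0.04 ]
leg along rail 4397 z 21.55 slope x,y [ 0.007 -0.016] rect c [ -9.89 -94.69] [57.9 22.5] ang -0.0
leg along stile 4327 z 22.94 slope x,y [-0.038 -0.019] rect c [-81.75 -21.61] [23.2 56.1] ang -0.02
rail top 4826 z 30.44 slope x,y [0.008 0.001] rect c [  14.63 -102.79] [62.3 31. ] ang -0.21
stile top 6170 z 30.44 slope x,y [0.001 0.006] rect c [-102.07    6.99] [67.1 31.3] ang 5.09
```

View pics/w4.png

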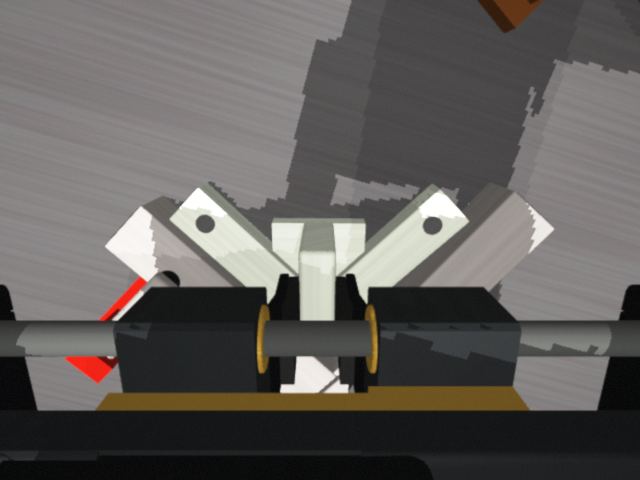

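The wrist view shows the square's legs at (205,222) and (433,222), the rail on the left and the swung bar on the right. The square has pitched about 2° in the grip from the push. I'll set it on the bench, regrip lower and press with it lying flat.

Emit:
move_arm([
  {"xyz":[1,1,0],"roll":0,"grip":0},
  {"xyz":[1,1,0],"roll":0,"grip":0},
  {"xyz":[1,1,0],"roll":0,"grip":0},
  {"xyz":[0,0,1],"roll":0,"grip":0},
  {"xyz":[0,0,1],"roll":0,"grip":0},
])

```text
time_s: 11.82
position: [0.5192, 0.2216, 0.0273]
tcp_rot: [[-0.96, -0.282, 0.003], [-0.282, 0.96, 0.0], [-0.003, -0.001, -1.0]]
force: [-0.2, -0.6, -3.1]
opening: 0.176
grasp_force: 30.0
```

Emit:
move_arm([
  {"xyz":[0,0,1],"roll":0,"grip":0},
  {"xyz":[0,0,0.7],"roll":0,"grip":0},
  {"xyz":[0,0,0],"roll":0,"grip":0},
  {"xyz":[0,0,0],"roll":0,"grip":0},
])

```text
time_s: 12.15
position: [0.5178, 0.2215, 0.0251]
tcp_rot: [[-0.96, -0.281, 0.0], [-0.281, 0.96, -0.0], [-0.0, -0.0, -1.0]]
force: [0.1, 0.4, -3.2]
opening: 0.18
grasp_force: 30.0
```

```bash
python3 s.py
```

```text
t 12.15 heel rail mm [ -2.77 -10.83] z 25.1 yaw -163.66 F rail [-0.12  0.44] -3.16 M [0.048 0.03  0.006]
```

Emit:
move_arm([
  {"xyz":[0,0,0.6],"roll":0,"grip":0},
  {"xyz":[0,0,0.6],"roll":0,"grip":0},
  {"xyz":[0,0,0],"roll":0,"grip":0},
])

```text
time_s: 12.4
position: [0.5178, 0.2216, 0.0242]
tcp_rot: [[-0.96, -0.281, 0.0], [-0.281, 0.96, -0.0], [-0.0, -0.0, -1.0]]
force: [-1.0, 0.1, 0.2]
opening: 0.178
grasp_force: 30.0
```

Emit:
move_arm([
  {"xyz":[0,0,0],"roll":0,"grip":30},
  {"xyz":[0,0,0],"roll":0,"grip":30},
  {"xyz":[0,0,0],"roll":0,"grip":30},
  {"xyz":[0,0,0],"roll":0,"grip":30},
])

```text
time_s: 12.73
position: [0.518, 0.2217, 0.0242]
tcp_rot: [[-0.96, -0.281, 0.001], [-0.281, 0.96, 0.0], [-0.001, -0.0, -1.0]]
force: [-0.6, 0.2, -0.5]
opening: 0.29
grasp_force: 0.0
```

Emit:
move_arm([
  {"xyz":[0,0,2],"roll":0,"grip":30},
  {"xyz":[0,0,2],"roll":0,"grip":30},
  {"xyz":[0,0,1],"roll":0,"grip":30},
  {"xyz":[0,0,0],"roll":0,"grip":30},
])

```text
time_s: 13.07
position: [0.5174, 0.2215, 0.0186]
tcp_rot: [[-0.96, -0.281, -0.001], [-0.281, 0.96, -0.0], [0.001, 0.0, -1.0]]
force: [-0.1, -1.2, -0.5]
opening: 0.303
grasp_force: 0.0
```

```bash
python3 p.py w5
```

```text
t 13.07 heel rail mm [ -3.1  -11.04] z 18.6 yaw -163.66 F rail [ 0.52 -1.09] -0.46 M [0.073 0.048 0.014]
leg along rail 275 z 15.28 slope x,y [ 0.001 -0.001] rect c [-13.98 -93.3 ] [23.2 53.7] ang 0.06
leg along stile 260 z 15.3 slope x,y [ 0.001 -0.001] rect c [-85.71 -21.82] [54.5 23.4] ang 0.23
rail top 4384 z 30.46 slope x,y [0.008 0.001] rect c [  14.82 -108.42] [51.  31.5] ang -0.17
stile top 5518 z 30.45 slope x,y [0.001 0.006] rect c [-107.15    6.76] [57.1 31.4] ang 5.09
```

Emit:
move_arm([
  {"xyz":[0,0,0],"roll":0,"grip":0},
  {"xyz":[0,0,0],"roll":0,"grip":0},
  {"xyz":[0,0,0],"roll":0,"grip":0},
  {"xyz":[0,0,0],"roll":0,"grip":0},
  {"xyz":[0,0,0],"roll":0,"grip":0},
])

```text
time_s: 13.53
position: [0.5177, 0.2216, 0.019]
tcp_rot: [[-0.96, -0.281, 0.0], [-0.281, 0.96, 0.0], [-0.0, 0.0, -1.0]]
force: [-0.6, 0.0, -0.6]
opening: 0.178
grasp_force: 30.0
```

Emit:
move_arm([
  {"xyz":[-0.4,-0.4,0],"roll":0,"grip":0},
  {"xyz":[-0.4,-0.4,0],"roll":0,"grip":0},
  {"xyz":[-0.4,-0.4,0],"roll":0,"grip":0},
  {"xyz":[-0.4,-0.4,0],"roll":0,"grip":0},
  {"xyz":[-0.4,-0.4,0],"roll":0,"grip":0},
])

```text
time_s: 13.95
position: [0.52, 0.2202, 0.019]
tcp_rot: [[-0.96, -0.281, -0.0], [-0.281, 0.96, -0.0], [0.0, 0.0, -1.0]]
force: [-1.1, 0.3, 0.7]
opening: 0.181
grasp_force: 30.0
```

```bash
sed -i 's/z0=.*-24/z0=16.4-16/' p.py; python3 p.py w6
```

```text
t 13.95 heel rail mm [ -0.23 -10.96] z 19.0 yaw -163.66 F rail [-1.08 -0.28] 0.73 M [0.187 0.244 0.013]
leg along rail 4836 z 16.7 slope x,y [ 0.037 -0.001] rect c [-10.99 -94.93] [23.5 57.9] ang 0.02
leg along stile 4412 z 16.51 slope x,y [-0.001 -0.002] rect c [-82.72 -21.84] [54.9 23.2] ang 0.03
rail top 4711 z 30.45 slope x,y [0.009 0.   ] rect c [  14.5  -107.01] [31.3 53.6] ang 0.67
stile top 6081 z 30.43 slope x,y [-0.001  0.007] rect c [-105.64    6.81] [60.  31.2] ang 4.64
```

Emit:
move_arm([
  {"xyz":[-0.4,-0.4,0],"roll":0,"grip":0},
  {"xyz":[-0.4,-0.4,0],"roll":0,"grip":0},
  {"xyz":[0,0,0],"roll":0,"grip":0},
])

```text
time_s: 14.25
position: [0.5202, 0.2201, 0.019]
tcp_rot: [[-0.96, -0.281, -0.002], [-0.281, 0.96, 0.0], [0.002, 0.001, -1.0]]
force: [-3.8, 3.4, 2.8]
opening: 0.177
grasp_force: 30.0
```

Emit:
move_arm([
  {"xyz":[-0.6,0.6,0],"roll":0,"grip":0},
  {"xyz":[-0.6,0.6,0],"roll":0,"grip":0},
  {"xyz":[-0.6,0.6,0],"roll":0,"grip":0},
  {"xyz":[-0.6,0.6,0],"roll":0,"grip":0},
  {"xyz":[-0.6,0.6,0],"roll":0,"grip":0},
])

```text
time_s: 14.67
position: [0.5213, 0.2222, 0.019]
tcp_rot: [[-0.959, -0.282, -0.004], [-0.282, 0.959, -0.002], [0.005, -0.001, -1.0]]
force: [-5.7, -4.0, 6.2]
opening: 0.179
grasp_force: 30.0
```

```bash
python3 s.py
```

```text
t 14.67 heel rail mm [-0.02 -8.57] z 19.0 yaw -163.6 F rail [-3.05 -6.19] 6.23 M [-0.528  0.918 -0.061]
```

Emit:
move_arm([
  {"xyz":[-0.5,0.5,-0.3],"roll":0,"grip":0},
  {"xyz":[-0.5,0.5,0],"roll":0,"grip":0},
  {"xyz":[-0.5,0.5,0],"roll":0,"grip":0},
  {"xyz":[-0.5,0.5,0],"roll":0,"grip":0},
  {"xyz":[0,0,0],"roll":0,"grip":0},
])

```text
time_s: 15.08
position: [0.5226, 0.2246, 0.0191]
tcp_rot: [[-0.959, -0.282, -0.004], [-0.282, 0.959, -0.002], [0.005, -0.001, -1.0]]
force: [-5.3, -2.4, 5.2]
opening: 0.175
grasp_force: 30.0
```

```bash
python3 p.py w7
```

```text
t 15.08 heel rail mm [-0.07 -5.86] z 19.1 yaw -163.6 F rail [-3.46 -4.64] 5.24 M [-0.372  0.864 -0.024]
leg along rail 4807 z 16.91 slope x,y [ 0.034 -0.004] rect c [-10.83 -89.82] [23.5 57.8] ang 0.02
leg along stile 4566 z 16.67 slope x,y [-0.005  0.008] rect c [-84.07 -16.6 ] [57.9 23.5] ang 0.01
rail top 5150 z 30.45 slope x,y [0.009 0.002] rect c [  14.79 -103.98] [31.1 60. ] ang 0.27
stile top 6390 z 30.45 slope x,y [0.    0.008] rect c [-104.18    9.45] [63.3 31.5] ang 3.73
```

Emit:
move_arm([
  {"xyz":[-0.5,0.5,0],"roll":0,"grip":0},
  {"xyz":[-0.5,0.5,0],"roll":0,"grip":0},
  {"xyz":[-0.5,0.5,0],"roll":0,"grip":0},
  {"xyz":[-0.5,0.5,0],"roll":0,"grip":0},
  {"xyz":[-0.5,0.5,0],"roll":0,"grip":0},
])

```text
time_s: 15.55
position: [0.5241, 0.2275, 0.019]
tcp_rot: [[-0.959, -0.282, -0.005], [-0.282, 0.959, -0.003], [0.005, -0.001, -1.0]]
force: [-5.2, -3.0, 5.4]
opening: 0.18
grasp_force: 30.0
```

```bash
python3 p.py w8
```

```text
t 15.55 heel rail mm [-0.11 -2.57] z 19.0 yaw -163.6 F rail [-3.17 -5.13] 5.37 M [-0.499  0.913  0.005]
leg along rail 4815 z 16.88 slope x,y [ 0.032 -0.004] rect c [-10.87 -86.51] [57.9 23.5] ang -0.04
leg along stile 4746 z 16.66 slope x,y [-0.004  0.021] rect c [-84.11 -13.32] [23.5 58. ] ang -0.0
rail top 5425 z 30.42 slope x,y [0.008 0.001] rect c [  14.82 -102.56] [62.8 31.2] ang -0.16
stile top 6488 z 30.41 slope x,y [0.001 0.008] rect c [-103.23   12.51] [65.5 30.9] ang 1.42
```

Emit:
move_arm([
  {"xyz":[-0.4,0.4,0],"roll":0,"grip":0},
  {"xyz":[-0.4,0.4,0],"roll":0,"grip":0},
  {"xyz":[-0.4,0.4,0],"roll":0,"grip":0},
  {"xyz":[-0.3,0.3,0],"roll":0,"grip":0},
  {"xyz":[0,0,0],"roll":0,"grip":0},
])

```text
time_s: 16.02
position: [0.5252, 0.2294, 0.019]
tcp_rot: [[-0.959, -0.282, -0.004], [-0.282, 0.959, -0.003], [0.005, -0.001, -1.0]]
force: [-5.4, -3.0, 5.3]
opening: 0.179
grasp_force: 30.0
```

```bash
python3 p.py w9
```

```text
t 16.02 heel rail mm [-0.09 -0.38] z 19.0 yaw -163.6 F rail [-3.31 -5.2 ] 5.26 M [-0.435  0.956 -0.02 ]
leg along rail 4806 z 16.91 slope x,y [ 0.032 -0.004] rect c [-10.86 -84.38] [23.5 57.9] ang 0.0
leg along stile 4868 z 16.75 slope x,y [-0.002  0.035] rect c [-84.08 -11.13] [23.5 58. ] ang -0.03
rail top 5666 z 30.44 slope x,y [0.009 0.002] rect c [  14.99 -101.72] [31.5 64.6] ang 0.14
stile top 6534 z 30.43 slope x,y [0.002 0.005] rect c [-102.68   14.8 ] [66.6 31. ] ang 0.12
```

Emit:
move_arm([
  {"xyz":[-0.3,0.3,0],"roll":0,"grip":0},
  {"xyz":[-0.3,0.3,0],"roll":0,"grip":0},
  {"xyz":[0,0,0],"roll":0,"grip":0},
])

```text
time_s: 16.32
position: [0.5253, 0.2296, 0.0191]
tcp_rot: [[-0.959, -0.283, -0.005], [-0.283, 0.959, -0.004], [0.006, -0.002, -1.0]]
force: [-6.5, -4.0, 6.0]
opening: 0.18
grasp_force: 30.0
```

```bash
python3 s.py
```

```text
t 16.32 heel rail mm [-0.09 -0.15] z 19.1 yaw -163.58 F rail [-3.79 -6.64] 5.98 M [-0.801  0.984 -0.035]
```

Emit:
move_arm([
  {"xyz":[-0.7,0,0],"roll":0,"grip":0},
  {"xyz":[-0.7,0,0],"roll":0,"grip":0},
  {"xyz":[-0.7,0,0],"roll":0,"grip":0},
  {"xyz":[0,0,0],"roll":0,"grip":0},
])

```text
time_s: 16.65
position: [0.5252, 0.2296, 0.0191]
tcp_rot: [[-0.959, -0.283, -0.009], [-0.283, 0.959, -0.005], [0.01, -0.002, -1.0]]
force: [-8.7, -6.0, 9.4]
opening: 0.179
grasp_force: 30.0
```

```bash
python3 p.py w10
```

```text
t 16.65 heel rail mm [-0.14 -0.15] z 19.1 yaw -163.57 F rail [-4.73 -9.38] 9.41 M [-1.037  1.425 -0.035]
leg along rail 4816 z 17.11 slope x,y [ 0.03  -0.005] rect c [-10.92 -84.15] [23.4 57.9] ang 0.06
leg along stile 4855 z 16.85 slope x,y [-0.003  0.03 ] rect c [-84.09 -10.89] [23.5 57.9] ang -0.02
rail top 5686 z 30.46 slope x,y [0.009 0.001] rect c [  14.92 -101.55] [31.2 64.9] ang 0.0
stile top 6540 z 30.47 slope x,y [0.    0.006] rect c [-102.88   15.04] [66.5 31.3] ang 0.15
```

Emit:
move_arm([
  {"xyz":[-0.9,-0.5,0],"roll":0,"grip":0},
  {"xyz":[-0.9,-0.5,0],"roll":0,"grip":0},
  {"xyz":[-0.9,-0.5,0],"roll":0,"grip":0},
  {"xyz":[0,0,0],"roll":0,"grip":0},
])

```text
time_s: 17.03
position: [0.5254, 0.2295, 0.0191]
tcp_rot: [[-0.959, -0.282, -0.015], [-0.282, 0.959, -0.004], [0.015, 0.0, -1.0]]
force: [-13.0, -2.5, 13.1]
opening: 0.184
grasp_force: 30.0
```

```bash
python3 s.py
```

```text
t 17.03 heel rail mm [ 0.03 -0.18] z 19.1 yaw -163.62 F rail [-10.17  -8.42] 13.08 M [-0.437  2.274 -0.05 ]
```

Emit:
move_arm([
  {"xyz":[-0.4,0.4,-0.5],"roll":0,"grip":0},
  {"xyz":[-0.4,0.4,-0.5],"roll":0,"grip":0},
  {"xyz":[-0.4,0.4,0],"roll":0,"grip":0},
  {"xyz":[0,0,0],"roll":0,"grip":0},
])

```text
time_s: 17.37
position: [0.5255, 0.2298, 0.0194]
tcp_rot: [[-0.959, -0.283, -0.016], [-0.283, 0.959, -0.007], [0.018, -0.002, -1.0]]
force: [-12.1, -6.4, 9.7]
opening: 0.183
grasp_force: 30.0
```

```bash
python3 p.py w11
```

```text
t 17.37 heel rail mm [0.08 0.09] z 19.4 yaw -163.56 F rail [ -7.57 -11.45] 9.68 M [-1.236  2.033 -0.065]
leg along rail 4747 z 17.47 slope x,y [ 0.02 -0.01] rect c [-10.78 -83.9 ] [57.9 23.3] ang -0.13
leg along stile 4819 z 17.18 slope x,y [-0.006  0.02 ] rect c [-83.93 -10.66] [58.  23.5] ang 0.02
rail top 5745 z 30.43 slope x,y [0.009 0.   ] rect c [  14.45 -100.92] [30.9 66.2] ang 0.98
stile top 6588 z 30.42 slope x,y [0.    0.007] rect c [-102.46   15.32] [67.1 31.5] ang 0.13
```

Emit:
move_arm([
  {"xyz":[-0.7,-0.5,0],"roll":0,"grip":0},
  {"xyz":[-0.7,-0.5,0],"roll":0,"grip":0},
  {"xyz":[-0.5,0,0],"roll":0,"grip":0},
  {"xyz":[-0.3,0.1,0],"roll":0,"grip":0},
  {"xyz":[0,0,0],"roll":0,"grip":0},
])

```text
time_s: 17.83
position: [0.5256, 0.2297, 0.0194]
tcp_rot: [[-0.959, -0.283, -0.021], [-0.283, 0.959, -0.007], [0.022, -0.0, -1.0]]
force: [-16.2, -5.1, 12.5]
opening: 0.176
grasp_force: 30.0
```

```bash
python3 s.py
```

```text
t 17.83 heel rail mm [0.11 0.04] z 19.4 yaw -163.58 F rail [-11.78 -12.26] 12.46 M [-0.885  2.646 -0.101]
```

Emit:
move_arm([
  {"xyz":[-0.5,0,-0.3],"roll":0,"grip":0},
  {"xyz":[-0.4,0,0],"roll":0,"grip":0},
  {"xyz":[0,0,0],"roll":0,"grip":0},
  {"xyz":[0,0,0],"roll":0,"grip":0},
  {"xyz":[0,0,0],"roll":0,"grip":0},
])

```text
time_s: 18.25
position: [0.5256, 0.2297, 0.0194]
tcp_rot: [[-0.959, -0.283, -0.023], [-0.283, 0.959, -0.007], [0.024, -0.0, -1.0]]
force: [-16.2, -6.1, 12.6]
opening: 0.178
grasp_force: 30.0
```

Emit:
move_arm([
  {"xyz":[0,0,0],"roll":0,"grip":0},
  {"xyz":[0,0,0],"roll":0,"grip":0},
  {"xyz":[0,0,0],"roll":0,"grip":0},
  {"xyz":[0,0,0],"roll":0,"grip":0},
  {"xyz":[0,0,0],"roll":0,"grip":0},
])

```text
time_s: 18.67
position: [0.5256, 0.2297, 0.0194]
tcp_rot: [[-0.959, -0.283, -0.023], [-0.283, 0.959, -0.007], [0.024, -0.0, -1.0]]
force: [-15.5, -6.5, 12.4]
opening: 0.179
grasp_force: 30.0
```

```bash
python3 p.py w12
```

```text
t 18.67 heel rail mm [0.12 0.08] z 19.4 yaw -163.58 F rail [-10.53 -13.12] 12.35 M [-0.981  2.844 -0.07 ]
leg along rail 4736 z 17.52 slope x,y [ 0.017 -0.01 ] rect c [-10.72 -83.87] [57.8 23.3] ang -0.02
leg along stile 4815 z 17.38 slope x,y [-0.009  0.014] rect c [-83.85 -10.65] [57.9 23.5] ang 0.04
rail top 5753 z 30.42 slope x,y [0.009 0.002] rect c [  14.58 -100.93] [31.  66.1] ang 0.81
stile top 6603 z 30.43 slope x,y [0.001 0.006] rect c [-102.46   15.3 ] [31.2 67.5] ang -0.12
```

View pics/w12.png

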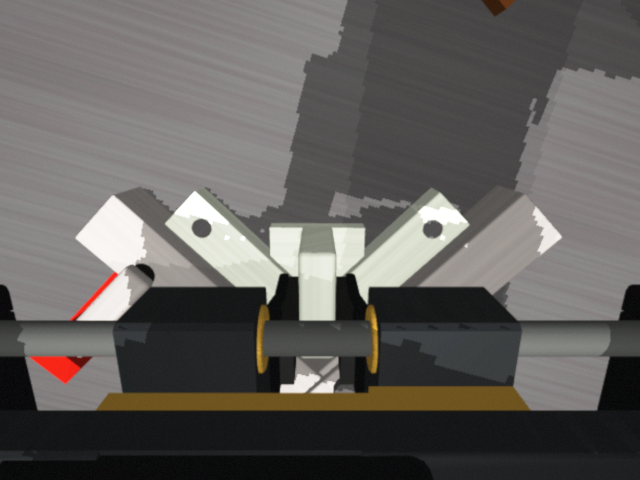

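Both edges look flush against the bars: rail side (170,225)–(270,285), pinned-bar side (467,220)–(420,290). Holding the press.

Emit:
move_arm([
  {"xyz":[-0.4,-0.4,0],"roll":0,"grip":0},
  {"xyz":[0,0,0],"roll":0,"grip":0},
  {"xyz":[0,0,0],"roll":0,"grip":0},
  {"xyz":[0,0,0],"roll":0,"grip":0},
  {"xyz":[0,0,0],"roll":0,"grip":0},
])

```text
time_s: 19.13
position: [0.5257, 0.2297, 0.0194]
tcp_rot: [[-0.959, -0.283, -0.023], [-0.283, 0.959, -0.007], [0.024, 0.0, -1.0]]
force: [-16.8, -5.0, 12.7]
opening: 0.183
grasp_force: 30.0
```

Emit:
move_arm([
  {"xyz":[0,0,0],"roll":0,"grip":0},
  {"xyz":[0,0,0],"roll":0,"grip":0},
  {"xyz":[0,0,0],"roll":0,"grip":0},
  {"xyz":[0,0,0],"roll":0,"grip":0},
  {"xyz":[0,0,0],"roll":0,"grip":0},
])

```text
time_s: 19.55
position: [0.5256, 0.2297, 0.0194]
tcp_rot: [[-0.959, -0.283, -0.023], [-0.283, 0.959, -0.007], [0.024, 0.0, -1.0]]
force: [-16.8, -5.4, 12.3]
opening: 0.181
grasp_force: 30.0
```

Emit:
move_arm([
  {"xyz":[0,0,0],"roll":0,"grip":0},
  {"xyz":[0,0,0],"roll":0,"grip":0},
  {"xyz":[0,0,0],"roll":0,"grip":0},
  {"xyz":[0,0,0],"roll":0,"grip":0},
  {"xyz":[0,0,0],"roll":0,"grip":0},
])

```text
time_s: 19.97
position: [0.5256, 0.2298, 0.0194]
tcp_rot: [[-0.959, -0.283, -0.023], [-0.283, 0.959, -0.007], [0.024, 0.0, -1.0]]
force: [-16.9, -5.3, 13.1]
opening: 0.179
grasp_force: 30.0
```

Emit:
move_arm([
  {"xyz":[0,0,0],"roll":0,"grip":0},
  {"xyz":[0,0,0],"roll":0,"grip":0},
  {"xyz":[0,0,0],"roll":0,"grip":0},
  {"xyz":[0,0,0],"roll":0,"grip":0},
])

```text
time_s: 20.3
position: [0.5256, 0.2297, 0.0194]
tcp_rot: [[-0.959, -0.283, -0.023], [-0.283, 0.959, -0.007], [0.024, 0.0, -1.0]]
force: [-16.8, -5.2, 12.1]
opening: 0.18
grasp_force: 30.0
```

```bash
python3 p.py w13
python3 - <<'E'
from h import *
# compare bar faces: fit inner top edge lines from z-step of bars in w13 vs expected
W=np.load("w13.npz")["W"]; C=np.array([.5743,.2440]);a=np.radians(-28.7);R=np.array([[np.cos(a),-np.sin(a)],[np.sin(a),np.cos(a)]])
X=((W[...,:2]-C)@R)*1000;Z=W[...,2]*1000
for n,ax in (("rail",0),("stile",1)):
    b=1-ax
    S=np.isfinite(Z)&(abs(Z-30.4)<1.5)&(X[...,ax]>-6)&(X[...,ax]<35)
    e=[]
    for s in range(-132,-60,3):
        k=S&(abs(X[...,b]-s)<1.5)
        if k.sum()>20: e.append((s,np.percentile(X[...,ax][k],1),np.percentile(X[...,ax][k],99)))
    e=np.array(e); 
    if len(e)>5: print(n,len(e),"inner slope",np.polyfit(e[:,0],e[:,1],1).round(4),"outer",np.polyfit(e[:,0],e[:,2],1).round(4))
E
```

```text
t 20.3 heel rail mm [0.18 0.12] z 19.4 yaw -163.58 F rail [-12.22 -12.63] 12.05 M [-0.788  2.978 -0.046]
leg along rail 4751 z 17.47 slope x,y [ 0.016 -0.01 ] rect c [-10.73 -83.83] [57.9 23.4] ang -0.37
leg along stile 4810 z 17.37 slope x,y [-0.01   0.015] rect c [-83.82 -10.62] [58.  23.5] ang 0.05
rail top 5777 z 30.4 slope x,y [0.007 0.   ] rect c [  14.95 -100.82] [66.3 31.2] ang -0.04
stile top 6593 z 30.42 slope x,y [0.001 0.007] rect c [-102.13   15.23] [67.8 31.3] ang 0.04
rail 21 inner slope [-0.003  -0.3782] outer [ -0.3958 -18.9956]
stile 21 inner slope [-0.004  -0.0674] outer [ -0.4    -16.7528]
```

Emit:
move_arm([
  {"xyz":[1.2,0,0],"roll":0,"grip":0},
  {"xyz":[1.2,0,0],"roll":0,"grip":0},
  {"xyz":[1.2,0,0],"roll":0,"grip":0},
  {"xyz":[1.2,0,0],"roll":0,"grip":0},
  {"xyz":[1.5,0,0],"roll":0,"grip":0},
])

```text
time_s: 20.77
position: [0.5258, 0.2297, 0.0194]
tcp_rot: [[-0.959, -0.282, -0.01], [-0.282, 0.959, -0.003], [0.011, 0.0, -1.0]]
force: [-6.3, -0.5, 0.3]
opening: 0.183
grasp_force: 30.0
```

Emit:
move_arm([
  {"xyz":[2,0,-0.5],"roll":0,"grip":0},
  {"xyz":[2,0,-1],"roll":0,"grip":0},
  {"xyz":[2,0,-1],"roll":0,"grip":0},
  {"xyz":[2,0,-1],"roll":0,"grip":0},
  {"xyz":[2,0,0],"roll":0,"grip":0},
])

```text
time_s: 21.18
position: [0.5237, 0.2282, 0.0245]
tcp_rot: [[-0.96, -0.282, 0.004], [-0.282, 0.96, 0.0], [-0.004, -0.001, -1.0]]
force: [0.6, 0.0, -2.7]
opening: 0.179
grasp_force: 30.0
```

```bash
python3 p.py w14
```

```text
t 21.18 heel rail mm [-0.8  -2.14] z 24.5 yaw -163.64 F rail [0.48 0.28] -2.68 M [-0.01  -0.036  0.069]
leg along rail 636 z 20.78 slope x,y [-0.054  0.023] rect c [-11.51 -86.22] [57.8 23.5] ang -0.08
leg along stile 1102 z 21.01 slope x,y [0.003 0.002] rect c [-83.29 -12.94] [23.4 55. ] ang -0.04
rail top 5391 z 30.43 slope x,y [0.01  0.002] rect c [  14.74 -100.93] [31.2 66. ] ang 0.29
stile top 6152 z 30.44 slope x,y [0.002 0.009] rect c [-102.74   15.23] [31.4 66.8] ang -0.71
```

Emit:
move_arm([
  {"xyz":[3,0,0],"roll":0,"grip":0},
  {"xyz":[4,0,0],"roll":0,"grip":0},
  {"xyz":[4,0,0],"roll":0,"grip":0},
  {"xyz":[3,0,0],"roll":0,"grip":0},
  {"xyz":[0,0,-8],"roll":0,"grip":0},
])

```text
time_s: 21.65
position: [0.5057, 0.2236, 0.031]
tcp_rot: [[-0.96, -0.281, -0.005], [-0.281, 0.96, -0.001], [0.005, 0.0, -1.0]]
force: [-0.4, -0.5, -2.8]
opening: 0.179
grasp_force: 30.0
```

Emit:
move_arm([
  {"xyz":[0,0,-16],"roll":0,"grip":0},
  {"xyz":[0,0,-22],"roll":0,"grip":0},
  {"xyz":[0,0,-22],"roll":0,"grip":0},
  {"xyz":[0,0,-14],"roll":0,"grip":0},
  {"xyz":[0,0,0],"roll":0,"grip":0},
])

```text
time_s: 22.07
position: [0.5109, 0.2249, 0.1098]
tcp_rot: [[-0.96, -0.282, 0.008], [-0.282, 0.96, 0.002], [-0.008, -0.001, -1.0]]
force: [0.2, 0.0, -3.7]
opening: 0.181
grasp_force: 30.0
```

Emit:
move_arm([
  {"xyz":[22,0,0],"roll":0,"grip":0},
  {"xyz":[22,0,0],"roll":0,"grip":0},
  {"xyz":[0,0,0],"roll":0,"grip":0},
  {"xyz":[0,0,0],"roll":0,"grip":0},
])

```text
time_s: 22.4
position: [0.4639, 0.2115, 0.1055]
tcp_rot: [[-0.96, -0.281, -0.003], [-0.281, 0.96, -0.001], [0.003, 0.0, -1.0]]
force: [0.8, 0.3, -3.0]
opening: 0.185
grasp_force: 30.0
```

Run:
```python
from h import *
exec(open("s.py").read().replace("from h import *",""))
K,T=cam2world("wrist",st); im,d=bot.capture("wrist"); cv2.imwrite("pics/w15.png",im[:,:,::-1]); W=cloud(d,K,T); np.savez("w15.npz",W=W,im=im)
for n in ("top","side"):
    im,d=bot.capture(n); K,T=cam2world(n); W2=cloud(d,K,T); X=((W2[...,:2]-C)@R)*1000;Z=W2[...,2]*1000
    S=np.isfinite(Z)&(abs(Z-30)<3)
    for nm,s in (("rail",(X[...,0]>-5)&(X[...,0]<35)&(X[...,1]<-15)&(X[...,1]>-140)),("stile",(X[...,1]>-12)&(X[...,1]<35)&(X[...,0]<-30)&(X[...,0]>-145))):
        P=X[S&s]; 
        if len(P)>30: c,sz,an=cv2.minAreaRect(P.astype(np.float32)); print(n,nm,len(P),np.round(c,1),np.round(sz,1),round((an+45)%90-45,2), "pca",cv2.fitLine(P.astype(np.float32),2,0,.01,.01).ravel().round(4))
```

```text
t 22.4 heel rail mm [-45.23 -45.57] z 105.5 yaw -163.65 F rail [0.59 0.63] -3.02 M [ 0.029 -0.073 -0.013]
top stile 65 [-90.3  18.5] [94.7 25.1] 4.06 pca [ 9.98700e-01  5.03000e-02 -9.68569e+01  1.93057e+01]
side rail 342 [ 16.9 -75.4] [120.8  30. ] -0.21 pca [ 1.21000e-02  9.99900e-01  1.59858e+01 -7.67429e+01]
```

View pics/w15.png

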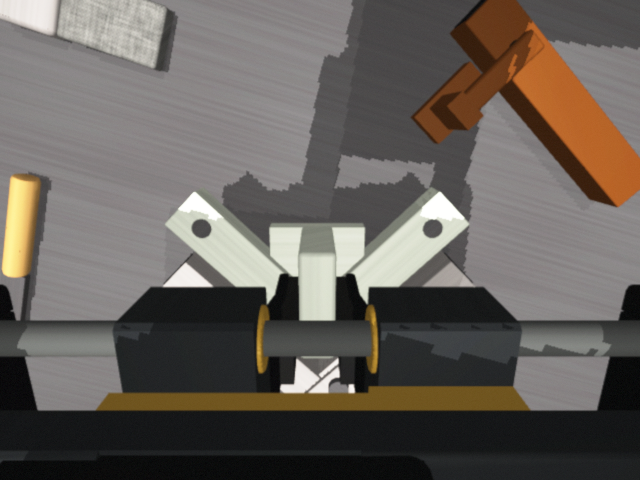

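Emit:
move_arm([
  {"xyz":[1,-12,0],"roll":0,"grip":0},
  {"xyz":[1,-22,0],"roll":0,"grip":0},
  {"xyz":[1,-33,0],"roll":0,"grip":0},
  {"xyz":[1,-33,0],"roll":0,"grip":0},
  {"xyz":[1,-33,0],"roll":0,"grip":0},
])

```text
time_s: 22.97
position: [0.4996, 0.0809, 0.106]
tcp_rot: [[-0.959, -0.282, 0.001], [-0.282, 0.959, -0.0], [-0.001, -0.001, -1.0]]
force: [0.7, 0.6, -2.8]
opening: 0.179
grasp_force: 30.0
```

Emit:
move_arm([
  {"xyz":[1,-33,0],"roll":0,"grip":0},
  {"xyz":[1,-33,0],"roll":0,"grip":0},
  {"xyz":[0,-33,0],"roll":0,"grip":0},
  {"xyz":[0,-33,0],"roll":0,"grip":0},
  {"xyz":[0,-33,0],"roll":0,"grip":0},
])

```text
time_s: 23.38
position: [0.5438, -0.0789, 0.1059]
tcp_rot: [[-0.96, -0.281, 0.0], [-0.281, 0.96, -0.0], [-0.0, -0.001, -1.0]]
force: [-0.0, -0.1, -2.8]
opening: 0.18
grasp_force: 30.0
```

Emit:
move_arm([
  {"xyz":[0,-33,0],"roll":0,"grip":0},
  {"xyz":[0,-33,0],"roll":0,"grip":0},
  {"xyz":[0,-33,0],"roll":0,"grip":0},
  {"xyz":[0,-33,0],"roll":0,"grip":0},
  {"xyz":[0,-25,0],"roll":0,"grip":0},
])

```text
time_s: 23.8
position: [0.5882, -0.2313, 0.1058]
tcp_rot: [[-0.96, -0.28, 0.002], [-0.28, 0.96, -0.002], [-0.001, -0.002, -1.0]]
force: [0.9, -0.1, -3.2]
opening: 0.181
grasp_force: 30.0
```

Emit:
move_arm([
  {"xyz":[0,-19,0],"roll":0,"grip":0},
  {"xyz":[0,0,0],"roll":0.107,"grip":0},
  {"xyz":[0,0,0],"roll":0.106,"grip":0},
  {"xyz":[0,0,0],"roll":0,"grip":0},
  {"xyz":[0,0,0],"roll":0,"grip":0},
])

```text
time_s: 24.22
position: [0.5923, -0.2458, 0.1055]
tcp_rot: [[-0.997, -0.074, -0.001], [-0.074, 0.997, 0.0], [0.001, 0.0, -1.0]]
force: [0.8, 0.1, -2.7]
opening: 0.178
grasp_force: 30.0
```

```bash
cat > t.py <<'E'
from h import *
exec(open("s.py").read().replace("from h import *",""))
print(st["position"])
K,T=cam2world("wrist",st); im,d=bot.capture("wrist"); cv2.imwrite("pics/w16.png",im[:,:,::-1]); W=cloud(d,K,T); v,u=np.mgrid[:480,:640]
for n,r in (("left",(u<268)&(v<285)),("right",(u>372)&(v<285))):
    z=st["position"][2]-.003
    S=r&np.isfinite(W[...,0])&(abs(W[...,2]-z)<.006); P=W[S]
    print(n,len(P),np.median(P[:,2]).round(4),cv2.minAreaRect((P[:,:2]*1000).astype(np.float32)))
for r in bot.trace("tray_in","wrist"):
    P=W[r["mask"]];P=P[np.isfinite(P[:,0])&(P[:,2]<.025)]; print("tray",cv2.minAreaRect((P[:,:2]*1000).astype(np.float32)))
for n in ("top","side"):
    im,d=bot.capture(n); cv2.imwrite(f"pics/{n}16.png",im[:,:,::-1]); K,T=cam2world(n); W2=cloud(d,K,T); X=((W2[...,:2]-C)@R)*1000;Z=W2[...,2]*1000
    S=np.isfinite(Z)&(abs(Z-30)<3)
    for nm,s in (("rail",(X[...,0]>-7)&(X[...,0]<37)&(X[...,1]<-15)&(X[...,1]>-145)),("stile",(X[...,1]>-12)&(X[...,1]<38)&(X[...,0]<-30)&(X[...,0]>-150))):
        P=X[S&s]; 
        if len(P)>30: c,sz,an=cv2.minAreaRect(P.astype(np.float32)); print(n,nm,len(P),np.round(c,1),np.round(sz,1),round((an+45)%90-45,2), "pca",cv2.fitLine(P.astype(np.float32),2,0,.01,.01).ravel().round(4))
E
python3 t.py
```

```text
t 24.22 heel rail mm [ 287.   -384.97] z 105.5 yaw -175.74 F rail [0.7  0.47] -2.72 M [ 0.009  0.069 -0.027]
[ 0.59230739 -0.24578582  0.10551884]
left 5046 0.103 ((581.8935546875, -294.4947509765625), (59.85905838012695, 24.93558120727539), 49.190425872802734)
right 4776 0.1029 ((573.7190551757812, -197.68238830566406), (24.969545364379883, 57.14863586425781), 49.33264923095703)
top rail 224 [ 13.7 -75.6] [120.6  30.3] -0.06 pca [ 5.60000e-03  1.00000e+00  1.30754e+01 -7.66988e+01]
top stile 221 [-84.   13.6] [107.8  30.3] 0.38 pca [ 1.00000e+00 -4.90000e-03 -8.37681e+01  1.36613e+01]
side rail 341 [ 16.7 -75.7] [121.1  29.8] -0.21 pca [ 7.10000e-03  1.00000e+00  1.62165e+01 -7.73690e+01]
side stile 286 [-82.3  14.3] [104.3  33.2] 0.24 pca [ 1.00000e+00 -8.70000e-03 -8.26688e+01  1.33385e+01]
```

Emit:
move_arm([
  {"xyz":[1.6,-0.3,8],"roll":0,"grip":0},
  {"xyz":[0,0,18],"roll":0,"grip":0},
  {"xyz":[0,0,22],"roll":0,"grip":0},
  {"xyz":[0,0,16],"roll":0,"grip":0},
  {"xyz":[0,0,8],"roll":0,"grip":0},
])

```text
time_s: 24.83
position: [0.5893, -0.2442, 0.0313]
tcp_rot: [[-0.997, -0.073, -0.004], [-0.073, 0.997, 0.002], [0.004, 0.003, -1.0]]
force: [-0.8, -0.3, -2.6]
opening: 0.181
grasp_force: 30.0
```

Emit:
move_arm([
  {"xyz":[0,0,4],"roll":0,"grip":0},
  {"xyz":[0,0,2],"roll":0,"grip":0},
  {"xyz":[0,0,1],"roll":0,"grip":0},
  {"xyz":[0,0,0],"roll":0,"grip":0},
  {"xyz":[0,0,0],"roll":0,"grip":0},
])

```text
time_s: 25.25
position: [0.5917, -0.2458, 0.028]
tcp_rot: [[-0.997, -0.072, 0.002], [-0.072, 0.997, -0.001], [-0.002, -0.001, -1.0]]
force: [-0.7, 0.3, -3.1]
opening: 0.183
grasp_force: 30.0
```

```bash
python3 s.py
```

```text
t 25.25 heel rail mm [ 286.52 -385.28] z 28.0 yaw -175.86 F rail [-0.75 -0.02] -3.08 M [-0.019  0.025 -0.032]
```

Emit:
move_arm([
  {"xyz":[0.8,0.3,1.2],"roll":0,"grip":0},
  {"xyz":[0,0,1.2],"roll":0,"grip":0},
  {"xyz":[0,0,1],"roll":0,"grip":0},
  {"xyz":[0,0,0],"roll":0,"grip":0},
  {"xyz":[0,0,0],"roll":0,"grip":0},
])

```text
time_s: 25.67
position: [0.5901, -0.2451, 0.0236]
tcp_rot: [[-0.997, -0.072, -0.0], [-0.072, 0.997, 0.0], [0.0, 0.0, -1.0]]
force: [-0.1, -0.5, -3.0]
opening: 0.177
grasp_force: 30.0
```

```bash
python3 s.py
```

```text
t 25.67 heel rail mm [ 284.75 -385.45] z 23.6 yaw -175.86 F rail [ 0.15 -0.43] -3.02 M [ 0.051  0.011 -0.015]
```

Lower 0.6 mm more, release, rise and look.

Emit:
move_arm([
  {"xyz":[0,0,0.6],"roll":0,"grip":0},
  {"xyz":[0,0,0],"roll":0,"grip":0},
  {"xyz":[0,0,0],"roll":0,"grip":0},
  {"xyz":[0,0,0],"roll":0,"grip":35},
  {"xyz":[0,0,0],"roll":0,"grip":35},
])

```text
time_s: 26.08
position: [0.5907, -0.2455, 0.0236]
tcp_rot: [[-0.997, -0.072, 0.001], [-0.072, 0.997, -0.001], [-0.001, -0.001, -1.0]]
force: [0.2, -0.4, 0.5]
opening: 0.262
grasp_force: 0.0
```

Emit:
move_arm([
  {"xyz":[0,0,0],"roll":0,"grip":45},
  {"xyz":[0,0,0],"roll":0,"grip":45},
  {"xyz":[0,0,0],"roll":0,"grip":45},
  {"xyz":[0,0,0],"roll":0,"grip":45},
  {"xyz":[0,0,-5],"roll":0,"grip":45},
])

```text
time_s: 26.5
position: [0.5895, -0.2447, 0.0274]
tcp_rot: [[-0.997, -0.072, -0.002], [-0.072, 0.997, 0.001], [0.002, 0.001, -1.0]]
force: [0.4, 0.7, -0.6]
opening: 0.442
grasp_force: 0.0
```

Emit:
move_arm([
  {"xyz":[0,0,-15],"roll":0,"grip":45},
  {"xyz":[0,0,-30],"roll":0,"grip":45},
  {"xyz":[0,0,-35],"roll":0,"grip":45},
  {"xyz":[0,0,-35],"roll":0,"grip":45},
  {"xyz":[0,0,-30],"roll":0,"grip":45},
])

```text
time_s: 26.92
position: [0.5905, -0.2453, 0.1758]
tcp_rot: [[-0.997, -0.072, 0.002], [-0.072, 0.997, -0.001], [-0.001, -0.001, -1.0]]
force: [0.3, -0.4, -0.2]
opening: 0.448
grasp_force: 0.0
```

Emit:
move_arm([
  {"xyz":[-20,0,-20],"roll":0,"grip":45},
  {"xyz":[0,0,0],"roll":0,"grip":45},
  {"xyz":[0,0,0],"roll":0,"grip":45},
])

```text
time_s: 27.17
position: [0.6113, -0.244, 0.1948]
tcp_rot: [[-0.997, -0.073, 0.003], [-0.073, 0.997, -0.002], [-0.003, -0.002, -1.0]]
force: [-0.6, 0.9, -0.7]
opening: 0.449
grasp_force: 0.0
```

Run:
```python
from h import *
st=bot.read_state(); print(st["time_s"],st["position"],st["force"]); K,T=cam2world("wrist",st)
im,d=bot.capture("wrist"); cv2.imwrite("pics/w17.png",im[:,:,::-1]); W=cloud(d,K,T)
S=np.isfinite(W[...,0])&(W[...,2]>.0175)&(W[...,2]<.024)&(np.hypot(W[...,0]-.565,W[...,1]+.25)<.1)
P=W[S]; print("L top",len(P),np.median(P[:,2]),cv2.minAreaRect((P[:,:2]*1000).astype(np.float32)))
A=np.c_[P[:,:2]-P[:,:2].mean(0),np.ones(len(P))];print("slope",np.linalg.lstsq(A,P[:,2],rcond=None)[0])
for r in bot.trace("tray_in","wrist"):
    P=W[r["mask"]];P=P[np.isfinite(P[:,0])&(P[:,2]<.025)]; print("tray",r["conf"],cv2.minAreaRect((P[:,:2]*1000).astype(np.float32)))
```

```text
27.1667 [ 0.61126179 -0.24402498  0.19482709] [-0.62989242  0.85816365 -0.74607859]
L top 4973 0.02045144798761883 ((563.8646240234375, -246.97430419921875), (110.28713989257812, 110.21241760253906), 49.28669738769531)
slope [ 0.00231511 -0.00019814  0.02043083]
tray 0.89 ((564.3390502929688, -246.33932495117188), (163.3780059814453, 165.5713348388672), 49.17965316772461)
```

View pics/w17.png

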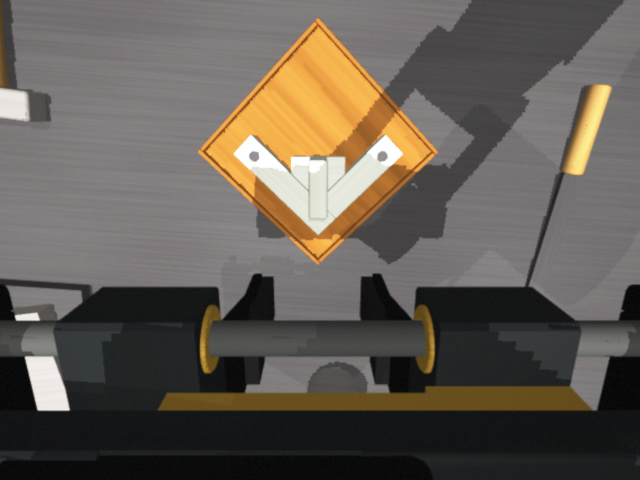

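The square lies flat in the middle of the tray: heel at (318,233), legs ending at (250,150) and (390,150), within 1 mm of centre. The robot is clear of everything.

```bash
python3 -c "
from rig import bot
print(bot.hand_in())"
```

```text
the job is handed in; nothing more can be done
None
```

The job is handed in, and no verdict came back: the square was pressed flush into the corner at about 12 N per side at the wrist for over a second, leaving the pinned bar square within measurement error (a few tenths of a degree), and it now lies flat within 1 mm of its tray's middle.

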